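# Drop the sweets into the pen tray and shut the dispenser gate

### The job

Slide the aluminium pen tray in under the sweets dispenser, its long side across the front, so that it sits beneath the spout; pull the yellow-handled gate out so that all five sweets drop into the tray, then push the gate back in until you feel it press firmly home against the springy stop inside, hold it there a moment without ramming it, and let go. Leave the tray with its sweets under the spout and do not disturb the paperweights or the sticky-note dispenser.

Things in the scene. Friction and masses are not known exactly. Their poses are not given: they have to be found in the camera images.
- dispenser: sweets dispenser, fixed: clear round hopper on a red column. Origin on the desk below the throat's centre; x from its front (handle side) to its back, z up. Column and foot lie behind x = 55 mm, red rails 75-97 mm up at y = +-47 mm; the desk under the throat is free. Hopper 140 mm wide at 181-236 mm up, tapering down to the throat at 136 mm up.
- throat (a point): centre of the throat's open lower end, 86 mm above the desk, 60 mm wide inside, 68 mm outside. The slide gate closes it from below; sweets fall straight down from here when the gate is out.
- gate_grip (a point): grip point of the gate's yellow handle, an upright fin 30 mm long (dispenser x), 14 mm thick (dispenser y), 75-125 mm above the desk; point at its centre, 105 mm up, on the dispenser's centre line. Near shut the hopper overhangs it: a gripper straight down over the fin would strike the hopper, so lean the gripper 15 to 35 degrees back to the front (fingers pointing down and towards +x).
- gate (a joint): how far the gate is pulled out towards the front (dispenser -x), in m: gate_grip lies at dispenser x = -0.093 - value. Range 0 to 0.095. It starts at 0.036-0.042, still holding the sweets back; the outlet is clear from 0.086. About 3 N of friction (and a little drag with speed) holds it where it is left. It meets the hidden stop between 0.008 and 0.030.
- heel: gate's sprung tail, two rods running into the column towards a hidden stop, whose place differs each time and can only be felt. On the stop they push back 2.5 N per mm beyond the 3 N gate friction. Home: held at 7 N or more on the stop, best 11-15 N push on the handle; over 18 N on the stop is ramming. Let go, the gate eases back a few mm but stays on the stop. Origin: dispenser's, moved along with the rods.
- tray: loose aluminium pen tray, 90 (x) by 210 (y) by 30 mm tall, walls 3 mm, about 0.25 kg; origin at the centre of its underside. Upright grip fin at its -y end: 12 mm thick (x), 34 mm long (y), centred 124 mm along -y from the origin, 8-46 mm above the desk. It slides on the desk; under the throat its axes should be about parallel to the dispenser's.
- sweet1_center (a point): centre of the red hard sweet, a ball 24 mm across, 11 g, lying on the gate inside the throat
- sweet2_center (a point): centre of the orange hard sweet, a ball 24 mm across, 11 g, lying on the gate inside the throat
- sweet3_center (a point): centre of the green hard sweet, a ball 24 mm across, 11 g, lying on the gate inside the throat
- sweet4_center (a point): centre of the white hard sweet, a ball 24 mm across, 11 g, lying on the gate inside the throat
- sweet5_center (a point): centre of the blue hard sweet, a ball 24 mm across, 11 g, lying on the gate inside the throat
- paperweight_green: green glass paperweight, a low round dome 68 mm across and 46 mm tall, loose, a bystander; origin at the centre of its underside
- paperweight_amber: amber glass paperweight, a low round dome 68 mm across and 46 mm tall, loose, a bystander; origin at the centre of its underside
- note_dispenser: white plastic sticky-note dispenser, 90 x 90 x 50 mm, loose, a bystander; origin at the centre of its underside

How it is judged:
By the outcome, as a careful person would: the job done as asked, in the order asked, and still so for the second after the job is handed in, with the robot touching nothing.
It also fails if it takes over 72 s, if anything falls off the work surface, if the arm or the gripper's body presses on something with over 40 N, if the wrist force passes 120 N, or if a joint passes its speed limit or range.

### The arm

A 7-joint arm with a two-finger parallel gripper is mounted at the origin on the work surface. World frame = base frame: x ahead of the robot, y to its left, z up, the work surface at z = 0. Lengths are in m, angles in rad, forces in N, time in s.
With the tool pointing down it reaches from about 0.4 to 0.875 m from the base axis. Payload 19.3 kg.
Tool frame: the origin (TCP) lies midway between the tips of the shut fingers; the grasp point (between the pads) lies 19 mm behind it (tcp_to_grasp is the z of the grasp point in the tool frame, in m); z points along the fingers, y is the line along which they close (so a half turn about z gives the same grasp; the last joint's range is limited). The gripper opens to 85 mm and grips with 20 to 120 N. Pads are 22 mm wide; open, the fingers measure 114 mm over their backs; the gripper's body (76 mm by 85 mm) begins 54 mm behind the grasp point. The pads swing forward as they close: fully open they stand 13 mm farther back than shut.
Start: joints at [-0.07, 0.521, -0.036, 1.599, 0.021, 1.021, -0.113], TCP at [0.625, -0, 0.231] pointing down, gripper open.
Joint ranges: [-2.91, 2.91], [-0.3, 2.13], [-1.5, 1.42], [0.17, 2.43], [-1.26, 4.41], [0.16, 1.93], [-2.52, 2.52]. Speed limits (rad/s): [1.89, 1.89, 2.39, 2.39, 3.01, 3.01, 3.01].

### API

Orientations are given as [roll, pitch, yaw] about the fixed x, y, z axes, in that order (R = Rz(yaw) Ry(pitch) Rx(roll)).
In Python, from workcell import * gives the robot as it stands.
- The arm moves only by the tool send_rows, never from a script. Its argument "increments" is a list of rows, each a list of 3 entries, a list of its own where there are three numbers: the shift along the tool's x, y, z in mm, then the turn, a rotation vector about the tool's x, y, z in degrees, then the gripper's target within -1 to 1 (fully open at 1, half-way at 0, shut at -1). In form: [[[x, y, z], [wx, wy, wz], grip], ...]. A call has 1 to 10 rows; each row is the pose to reach, as a shift and turn from the pose commanded when the call began, along the tool's axes at that moment; what a row does not reach only later rows make up. A row lasts 1/10 s, in which the tool goes at most 50 mm and 8.59 degrees, less where a joint would pass 70% of its speed; a pose out of reach is approached as far as the arm can. A call with a gripper value outside its range is refused whole. The fingers move at their own pace and stop on an object; "newtons" is the grip in N (left out, the last holds). Time passes only in rows, so rows that repeat a pose let the fingers close. It gives the time, the measured TCP pose, the force, the opening and the grip force at its end, in the units of the state.
- observe(): the state, without advancing time (a new reading comes with each control period).
- grab_frame(name): name is "scene" or "side" or "wrist"; returns the picture (384x512x3 uint8, blue, green, red); there is no depth.
- camera_params(name): a dict with "fovy" (degrees; the focal length in pixels is half the picture's height over the tangent of half this angle, whatever the lens; pixels are square), "cx", "cy" (the principal point, pixels), "distortion" ([k1, k2, p1, p2, k3] as OpenCV has them; the pictures are not rectified), "extrinsics" (4x4, takes a point from world to camera coordinates). Camera axes: x right, y down, z forward; pixel columns grow to the right and rows downward; lengths in m; the calibration is good to about 2 mm. A picture is of the moment at which its call begins: read the wrist's pose just before it. camera_params takes no time and is no camera call; for the wrist camera it gives the pose at the moment of the call.
- job_done(): hands the job in; it is judged then, once.
The state is a dict: "clock": time; "qpos": joint angles; "qd": joint speeds; "joint_efforts": joint torques, N m; "position": TCP position; "tool_rot": TCP orientation; "force": force on the tool from outside, world axes, zero at the start; "moment": the same for the moment, N m; "grip_width": finger opening in m; "finger_force": force on a finger pad.
Only numpy, scipy, OpenCV 4.12 (cv2) and the standard library are available. Lean on these libraries where they do the work, as an engineer would, in place of code of your own. Each camera call takes 0.05 s, during which the arm holds its last target. There are 200 camera calls.

## Working session

There is one attempt and no reset: what is moved stays moved. The work goes in short steps, Python scripts to look and compute and a tool call to move; the robot and the scene stay as the last step left them, time stands still between calls to the robot, and variables do not carry over. Pictures are saved under pics/ and viewed, at most 10 in all, crops included, and the job is handed in when it is done.

Besides the shell and the picture viewer there is one more tool, called after "Emit:" by a JSON object that holds its "api" and its "payload". send_rows: Moves the arm, as the interface text tells. Its arguments: {"type":"object","properties":{"increments":{"type":"array"},"newtons":{"type":"number"}},"required":["increments"]}

```bash
mkdir -p pics; ls; python3 - <<'E'
from workcell import *
import cv2
for n in ("scene","side"):
    p=camera_params(n); print(n,p)
    cv2.imwrite(f"pics/{n}0.png",cv2.resize(grab_frame(n),(800,600),interpolation=cv2.INTER_CUBIC))
s=observe();print(s)
E
```

```text
pics
scene {'fovy': 44.510665673254735, 'cx': 258.12889378653415, 'cy': 186.33480151803576, 'distortion': array([-0.05842893,  0.        ,  0.        ,  0.        ,  0.        ]), 'extrinsics': array([[ 0.02202568,  0.99970362, -0.01036985, -0.0520137 ],
       [ 0.84173216, -0.02413991, -0.53935539, -0.40735351],
       [-0.53944587,  0.00315103, -0.84201439,  1.63480274],
       [ 0.        ,  0.        ,  0.        ,  1.        ]])}
side {'fovy': 56.27331459789098, 'cx': 256.7056995043489, 'cy': 187.25224627170442, 'distortion': array([-0.03372422,  0.        ,  0.        ,  0.        ,  0.        ]), 'extrinsics': array([[ 0.94614484, -0.32359655, -0.0097578 , -0.50321717],
       [-0.21908274, -0.61779043, -0.75520708,  0.19969089],
       [ 0.23835413,  0.71667305, -0.65541365,  0.69269954],
       [ 0.        ,  0.        ,  0.        ,  1.        ]])}
{'clock': 0.1, 'qpos': array([-0.07019793,  0.52195124, -0.03631362,  1.59994297,  0.02119934,
        1.02110039, -0.11281662]), 'qd': array([ 8.71072392e-04, -1.33039319e-03, -1.14805230e-03, -2.66565372e-03,
        1.67085880e-03,  1.79632380e-03,  9.22726648e-05]), 'joint_efforts': array([ 6.00351588e-03, -9.28489351e+01,  1.98515877e+00, -3.70530617e+01,
        1.82421418e-02,  5.33716375e-03, -2.83208755e-05]), 'position': array([ 6.24700476e-01, -4.29539470e-05,  2.30788289e-01]), 'tool_rot': array([-3.14057857e+00,  7.73587643e-05,  1.57075424e+00]), 'force': array([-0.08855448, -0.18122836,  0.3984237 ]), 'moment': array([0.00434813, 0.02371421, 0.02000778]), 'finger_force': 0.0, 'grip_width': 0.08538335378174462}
```

View pics/scene0.png

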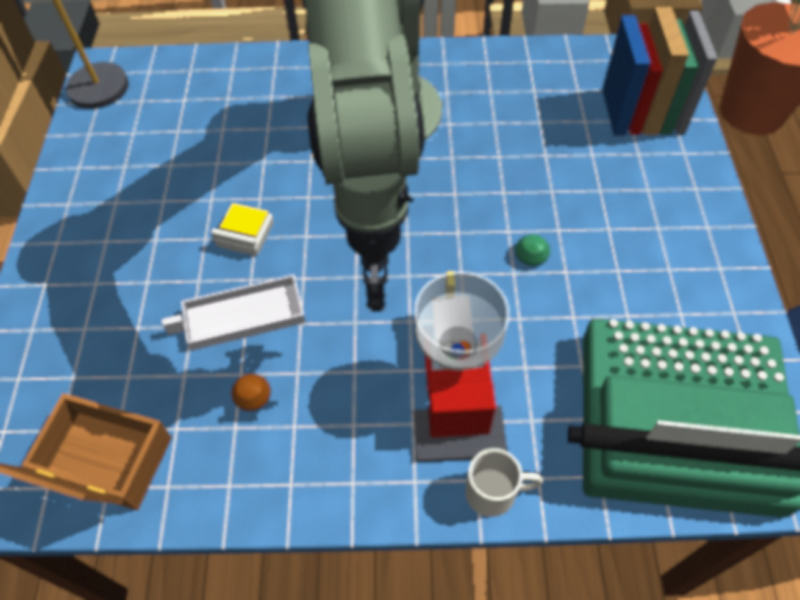

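View pics/side0.png

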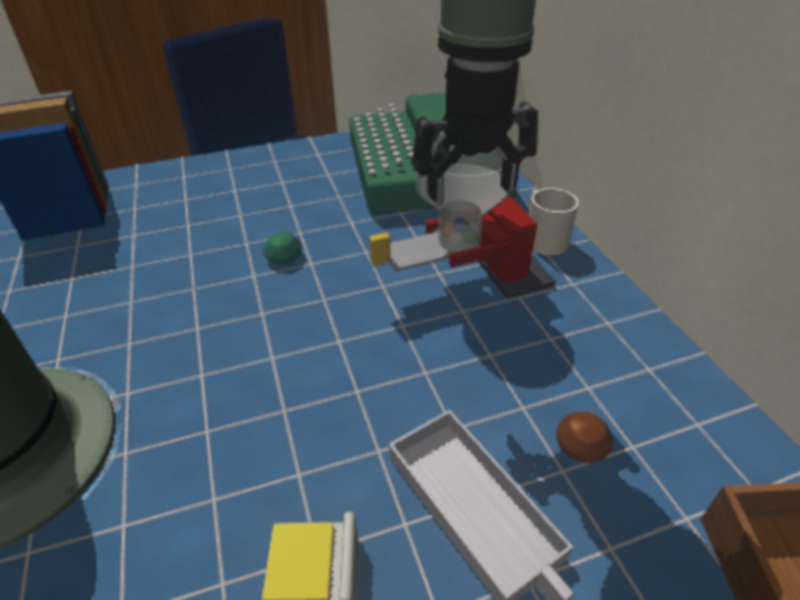

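```bash
cat > h.py <<'E'
from workcell import *
import numpy as np, cv2
from scipy.spatial.transform import Rotation as Ro
def KD(p):
    f=192/np.tan(np.radians(p["fovy"]/2)); return np.array([[f,0,p["cx"]],[0,f,p["cy"]],[0,0,1]]),p["distortion"]
def w(p,uv,z,s=.64):
    "world point at height z of view pixel uv"
    K,D=KD(p); uv=(np.array(uv,float)+.5)*s-.5
    n=cv2.undistortPoints(uv.reshape(1,1,2),K,D).ravel(); E=p["extrinsics"]; R=E[:3,:3];t=E[:3,3]
    c=-R.T@t; d=R.T@np.r_[n,1]; return c+d*(z-c[2])/d[2]
def px(p,P,s=.64):
    K,D=KD(p);E=p["extrinsics"]
    return ((cv2.projectPoints(np.array(P,float).reshape(-1,3),cv2.Rodrigues(E[:3,:3])[0],E[:3,3],K,D)[0].reshape(-1,2)+.5)/s-.5).round(1)
E
python3 - <<'E'
from h import *
np.set_printoptions(precision=4,suppress=True)
sc=camera_params("scene");sd=camera_params("side")
def show(p,d):
    for k,(u,z) in d.items(): print(k,w(p,u,z))
show(sc,dict(trUL=((180,297),.03),trUR=((296,277),.03),trLR=((304,319),.03),trLL=((187,349),.03),fin=((165,324),.046),
 hop=((461,317),.236),hopL=((415,317),.236),hopR=((508,317),.236),footL=((413,460),.0),footR=((508,456),0.),hand=((451,275),.125),amber=((251,400),.0),green=((532,255),0.),
 note=((245,237),.04)))
print('side')
show(sd,dict(handTL=((370,238),.125),handTR=((389,234),.125),trA=((391,447),.03),trB=((449,412),.03),trC=((571,547),.03),fin=((560,590),.046),foot=((515,296),0.),foot2=((553,280),0),amber=((585,450),0),green=((284,258),0)))
E
```

```text
trUL [ 0.5047 -0.3687  0.03  ]
trUR [ 0.4669 -0.1575  0.03  ]
trLR [ 0.5577 -0.138   0.03  ]
trLL [ 0.6133 -0.3409  0.03  ]
fin [ 0.5708 -0.3818  0.046 ]
hop [0.683  0.1231 0.236 ]
hopL [0.6811 0.0561 0.236 ]
hopR [0.6849 0.1916 0.236 ]
footL [0.8132 0.0495 0.    ]
footR [0.8107 0.2055 0.    ]
hand [0.5345 0.1219 0.125 ]
amber [ 0.6994 -0.2261  0.    ]
green [0.4086 0.2915 0.    ]
note [ 0.3786 -0.259   0.04  ]
side
handTL [0.5238 0.1141 0.125 ]
handTR [0.553  0.1144 0.125 ]
trA [ 0.4607 -0.1712  0.03  ]
trB [ 0.5446 -0.1468  0.03  ]
trC [ 0.5972 -0.3457  0.03  ]
fin [ 0.5588 -0.3834  0.046 ]
foot [0.7438 0.0513 0.    ]
foot2 [0.8227 0.0663 0.    ]
amber [ 0.6908 -0.2358  0.    ]
green [0.4079 0.2783 0.    ]
```

Emit:
{"api": "send_rows", "payload": {"increments": [[[-40,-6,5],[0,0,-2],1],[[-80,-12,10],[0,0,-4],1],[[-120,-18,15],[0,0,-6],1],[[-160,-25,20],[0,0,-8],1],[[-200,-32,25],[0,0,-10],1],[[-240,-40,30],[0,0,-12],1],[[-280,-48,35],[0,0,-13],1],[[-315,-56,40],[0,0,-14],1],[[-345,-63,45],[0,0,-14],1],[[-345,-63,45],[0,0,-14],1]]}}

```text
clock: 1.1
position: [0.5593, -0.3498, 0.1851]
tool_rot: [-3.139, 0.001, 1.809]
force: [-0.5, 1.1, -0.0]
grip_width: 0.085
finger_force: 0.0
```

```bash
python3 - <<'E'
from h import *
np.set_printoptions(precision=4,suppress=True)
s=observe();print(s["clock"],s["position"],s["tool_rot"])
p=camera_params("wrist");f=grab_frame("wrist");print(p)
g=grab_frame("scene")
a=cv2.resize(f,(533,400),interpolation=cv2.INTER_CUBIC)
cv2.imwrite("pics/w1.png",cv2.resize(f,(800,600),interpolation=cv2.INTER_CUBIC))
cv2.imwrite("pics/s1.png",cv2.resize(g[160:310,230:390],(640,600),interpolation=cv2.INTER_CUBIC))
E
```

```text
1.1 [ 0.5593 -0.3498  0.1851] [-3.1389  0.0007  1.8093]
{'fovy': 64.67654215668884, 'cx': 256.64741815397434, 'cy': 192.45733406104523, 'distortion': array([-0.0564,  0.    ,  0.    ,  0.    ,  0.    ]), 'extrinsics': array([[ 0.9715,  0.237 , -0.0033, -0.4593],
       [ 0.2282, -0.9315,  0.2831, -0.4762],
       [ 0.064 , -0.2758, -0.9591,  0.2014],
       [ 0.    ,  0.    ,  0.    ,  1.    ]])}
```

View pics/w1.png

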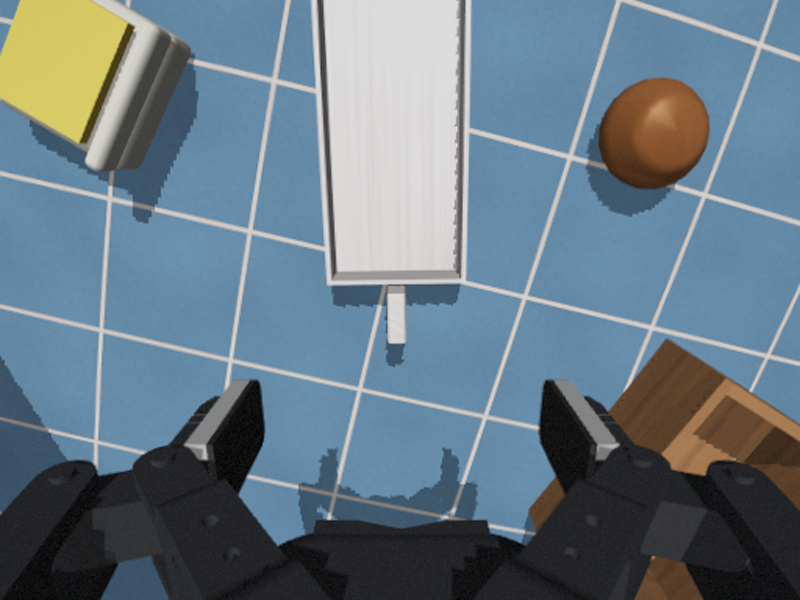

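View pics/s1.png

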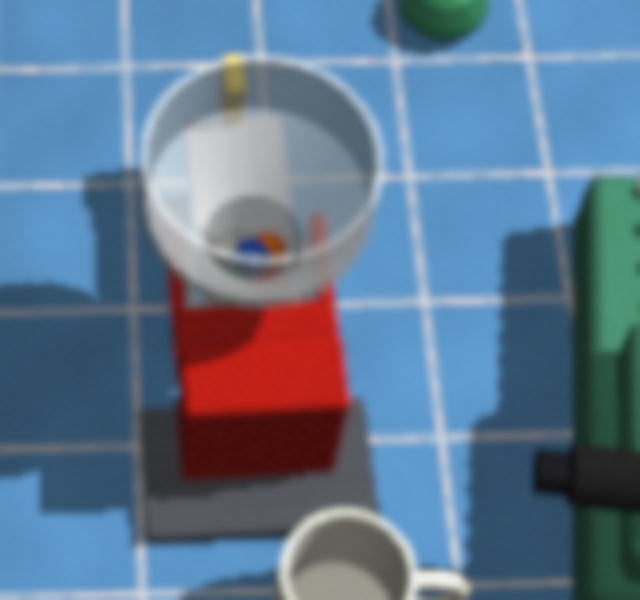

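```bash
python3 - <<'E'
from h import *
np.set_printoptions(precision=4,suppress=True)
wp=camera_params("wrist")
f=[w(wp,u,.046) for u in((398,287),(397,343))];c=[w(wp,u,.03) for u in((329,283),(467,283))]; far=[w(wp,u,.03) for u in ((314,0),(467,0))]
print("fin",f,np.mean(f,0),"corn",c,"far",far)
d=f[1]-f[0];print("yaw fin",np.degrees(np.arctan2(d[0],-d[1])),"yaw near wall",np.degrees(np.arctan2(*(c[1]-c[0])[[1,0]])))
for a,b in zip(c,far): d=a-b;print("yaw edge",np.degrees(np.arctan2(d[0],-d[1])))
sc=camera_params("scene")
def q(x,y,z): return w(sc,(230+(x+.5)/4-.5,160+(y+.5)/4-.5),z,1)
for n,a in dict(hop=(262,160,.236),hL=(142,165,.236),hR=(383,160,.236),handtop=(233,57,.125),foot1=(143,541,0),foot2=(300,538,0),footfl=(140,412,.0),coltopL=(180,415,.136),coltopR=(347,408,.136),gateL=(188,125,.08),gateR=(283,118,.08),throat=(251,235,.086)).items(): print(n,q(*a))
sd=camera_params("side")
E
```

```text
fin [array([ 0.5592, -0.347 ,  0.046 ]), array([ 0.5674, -0.3829,  0.046 ])] [ 0.5633 -0.365   0.046 ] corn [array([ 0.5161, -0.3593,  0.03  ]), array([ 0.6028, -0.3377,  0.03  ])] far [array([ 0.4741, -0.2001,  0.03  ]), array([ 0.5577, -0.1795,  0.03  ])]
yaw fin 12.86058043155353 yaw near wall 13.98026332074991
yaw edge 14.789882751034389
yaw edge 15.895135479298013
hop [0.6748 0.1242 0.236 ]
hL [0.6762 0.0556 0.236 ]
hR [0.6768 0.1934 0.236 ]
handtop [0.5282 0.1207 0.125 ]
foot1 [0.815  0.0526 0.    ]
foot2 [0.8158 0.153  0.    ]
footfl [0.726  0.0533 0.    ]
coltopL [0.7873 0.0747 0.136 ]
coltopR [0.7857 0.1727 0.136 ]
gateL [0.5524 0.0908 0.08  ]
gateR [0.5487 0.1554 0.08  ]
throat [0.6415 0.1277 0.086 ]
```

Emit:
{"api": "send_rows", "payload": {"increments": [[[-8,0,25],[0,0,0],1],[[-19,0,60],[0,0,0],1],[[-19,0,95],[0,0,0],0.6],[[-19,0,125],[0,0,0],0.2],[[-19,0,150],[0,0,0],0.0],[[-19,0,165],[0,0,0],-0.1],[[-19,0,173],[0,0,0],-0.1],[[-19,0,173],[0,0,0],-1],[[-19,0,173],[0,0,0],-1],[[-19,0,173],[0,0,0],-1]], "newtons": 50}}

```text
clock: 2.2
position: [0.567, -0.3631, 0.014]
tool_rot: [3.141, 0.0, 1.815]
force: [-0.5, 1.0, -1.0]
grip_width: 0.0114
finger_force: 49.7
```

Emit:
{"api": "send_rows", "payload": {"increments": [[[0,0,0],[0,0,0],-1],[[0,0,0],[0,0,0],-1],[[0,0,0],[0,0,0],-1]]}}

```text
clock: 2.5
position: [0.5668, -0.3634, 0.0137]
tool_rot: [3.141, 0.0, 1.815]
force: [-1.1, 2.5, 4.6]
grip_width: 0.0109
finger_force: 50.5
```

```bash
python3 - <<'E'
from h import *
s=observe();print(s["clock"],s["position"],s["tool_rot"],s["grip_width"],s["finger_force"],s["force"])
E
```

```text
2.5 [ 0.56680234 -0.36336439  0.01371559] [3.14116258e+00 1.13853871e-04 1.81514618e+00] 0.010927304032868535 50.51730573177338 [-1.14971857  2.46896757  4.62711201]
```

Emit:
{"api": "send_rows", "payload": {"increments": [[[0,0,0],[0,0,0],-0.4],[[0,0,0],[0,0,0],-0.4],[[3,0,-1],[0,8,0],-0.4],[[5,0,-1],[0,16,0],-0.4],[[8,0,-2],[0,24,0],-0.4],[[8,0,-2],[0,25,0],-0.4],[[8,0,-2],[0,25,0],-1],[[8,0,-2],[0,25,0],-1],[[8,0,-2],[0,25,0],-1],[[8,0,-2],[0,25,0],-1]], "newtons": 60}}

```text
clock: 3.5
position: [0.5652, -0.3549, 0.0159]
tool_rot: [3.141, -0.435, 1.817]
force: [-0.7, 1.0, -2.0]
grip_width: 0.0115
finger_force: 59.5
```

```bash
cat >> h.py <<'E'
def st():
    s=observe(); R=Ro.from_euler('xyz',s["tool_rot"]).as_matrix()
    print("t",s["clock"],"pos",s["position"].round(4),"grip",round(s["grip_width"],4),round(s["finger_force"],1),"F",s["force"].round(1)); print(R.round(3)); return s["position"],R
def inc(pos,R,tp,TR):
    "tool-frame shift mm and rotvec deg to target"
    print("shift",(R.T@(np.array(tp)-pos)*1000).round(1),"rot",np.degrees(Ro.from_matrix(R.T@TR).as_rotvec()).round(1))
E
python3 - <<'E'
from h import *
p,R=st(); g=p-.019*R[:,2]; print("grasp",g)
# target: rotate world z by -13 deg
for yaw,o in ((14,(.60,-.10)),(7,(.61,.06)),(1,(.62,.123)),(1,(.672,.123))):
    a=np.radians(yaw); TR=Ro.from_euler('z',yaw-14,degrees=True).as_matrix()@R
    gp=np.r_[np.array(o)+.124*np.array([np.sin(a),-np.cos(a)]),g[2]]
    inc(p,R,gp+.019*TR[:,2],TR)
E
```

```text
t 3.5 pos [ 0.5652 -0.3549  0.0159] grip 0.0115 59.5 F [-0.7  1.  -2. ]
[[-0.221  0.97  -0.102]
 [ 0.88   0.243  0.409]
 [ 0.421  0.    -0.907]]
grasp [ 0.56712086 -0.36264448  0.03317489]
shift [111.3  95.6  51.7] rot [0. 0. 0.]
shift [250.7 130.1 116.4] rot [-2.9 -0.   6.3]
shift [305.8 143.2 142. ] rot [-5.5 -0.  11.8]
shift [294.3 193.6 136.7] rot [-5.5 -0.  11.8]
```

Emit:
{"api": "send_rows", "payload": {"increments": [[[20,9,9],[0,0,0],-1],[[45,21,21],[0,0,0],-1],[[70,33,32.5],[0,0,0],-1],[[95,45,44],[0,0,0],-1],[[120,57,56],[0,0,0],-1],[[147,70,68],[-0.6,0,1.3],-1],[[175,83,81],[-1.2,0,2.6],-1],[[203,96,94.5],[-1.8,0,3.9],-1],[[230,109,107],[-2.4,0,5.2],-1],[[253,120.4,117.5],[-2.9,0,6.3],-1]]}}

```text
clock: 4.5
position: [0.614, -0.0536, 0.0163]
tool_rot: [3.142, -0.436, 1.695]
force: [1.3, -0.5, -2.1]
grip_width: 0.0111
finger_force: 59.4
```

```bash
python3 - <<'E'
from h import *
p,R=st(); g=p-.019*R[:,2]; print("grasp",g)
wp=camera_params("wrist"); cv2.imwrite("pics/w2.png",cv2.resize(grab_frame("wrist"),(800,600),interpolation=cv2.INTER_CUBIC)); np.save("w2.npy",wp,allow_pickle=True)
E
```

```text
t 4.5 pos [ 0.614  -0.0536  0.0163] grip 0.0111 59.4 F [ 1.3 -0.5 -2.1]
[[-0.112  0.992 -0.052]
 [ 0.9    0.123  0.419]
 [ 0.422  0.    -0.907]]
grasp [ 0.61503255 -0.06157759  0.03348105]
```

View pics/w2.png

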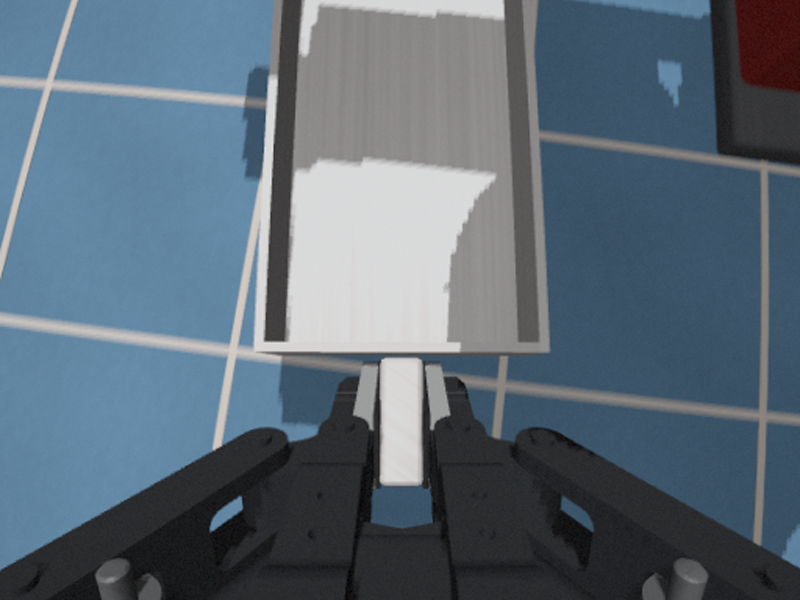

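```bash
python3 - <<'E'
from h import *
np.set_printoptions(precision=4,suppress=True)
p,R=st(); g=p-.019*R[:,2]; print("grasp",g)
wp=np.load("w2.npy",allow_pickle=True).item()
c=[w(wp,u,.03) for u in ((255,351),(549,351))]; print("tray near corners",c); m=np.mean(c,0); d=c[1]-c[0]; print(np.linalg.norm(d),np.degrees(np.arctan2(d[1],d[0])))
e=[w(wp,u,.03) for u in ((277,0),(536,0))]; 
for a,b in zip(c,e): print("edge yaw",np.degrees(np.arctan2(-(b-a)[0],(b-a)[1])))
for u,z in (((720,157),0),((712,0),0),((720,150),.01),((711,0),.01),((799,163),0)): print("foot",u,z,w(wp,u,z))
E
```

```text
t 4.55 pos [ 0.6145 -0.0481  0.0168] grip 0.0113 59.3 F [ 1.   7.2 -1.8]
[[-0.115  0.992 -0.053]
 [ 0.898  0.126  0.421]
 [ 0.425  0.001 -0.905]]
grasp [ 0.6155 -0.0562  0.034 ]
tray near corners [array([ 0.5675, -0.0474,  0.03  ]), array([ 0.6568, -0.0363,  0.03  ])]
0.08992913384703143 7.1232391413085026
edge yaw 6.688195661456854
edge yaw 6.036050256025481
foot (720, 157) 0 [0.7301 0.0524 0.    ]
foot (712, 0) 0 [0.7278 0.1269 0.    ]
foot (720, 150) 0.01 [0.7234 0.0495 0.01  ]
foot (711, 0) 0.01 [0.7208 0.1168 0.01  ]
foot (799, 163) 0 [0.7645 0.0551 0.    ]
```

```bash
python3 - <<'E'
from h import *
R=np.array(Ro.from_euler('z',-7.1,degrees=True).as_matrix()@np.array([[-0.221,.97,-.102],[.88,.243,.409],[.421,0,-.907]]))
p=np.array([.6151,-.0631,.0333])+.019*R[:,2]
for yaw,o in ((3,(.635,.115)),(1.5,(.672,.123))):
    a=np.radians(yaw); TR=Ro.from_euler('z',yaw-7,degrees=True).as_matrix()@R
    gp=np.r_[np.array(o)+.124*np.array([np.sin(a),-np.cos(a)]),.0333]
    inc(p,R,gp+.019*TR[:,2],TR)
E
```

```text
shift [45.9 33.3 21.4] rot [-1.7 -0.   3.6]
shift [49.3 68.  22.9] rot [-2.3 -0.   5. ]
```

Emit:
{"api": "send_rows", "payload": {"increments": [[[15,11,7],[-0.6,0,1.2],-1],[[31,22,14.5],[-1.2,0,2.4],-1],[[46,33,21.5],[-1.7,0,3.6],-1],[[47,45,22],[-2,0,4.2],-1],[[48,57,22.5],[-2.2,0,4.7],-1],[[49.3,68,23],[-2.3,0,5],-1],[[49.3,68,23],[-2.3,0,5],-1],[[49.3,68,23],[-2.3,0,5],-1]]}}

```text
clock: 5.35
position: [0.6746, 0.0059, 0.0154]
tool_rot: [-3.14, -0.436, 1.597]
force: [-0.2, 0.3, -1.8]
grip_width: 0.0113
finger_force: 59.4
```

```bash
python3 - <<'E'
from h import *
p,R=st(); g=p-.019*R[:,2]; print("grasp",g)
wp=camera_params("wrist"); a=grab_frame("wrist"); np.save("w3.npy",wp,allow_pickle=True)
cv2.imwrite("pics/w3.png",cv2.resize(a,(800,600),interpolation=cv2.INTER_CUBIC))
E
```

```text
t 5.35 pos [0.6746 0.0059 0.0154] grip 0.0113 59.4 F [-0.2  0.3 -1.8]
[[-0.024  1.    -0.013]
 [ 0.906  0.027  0.422]
 [ 0.422 -0.001 -0.906]]
grasp [ 0.67481105 -0.00206897  0.03258766]
```

View pics/w3.png

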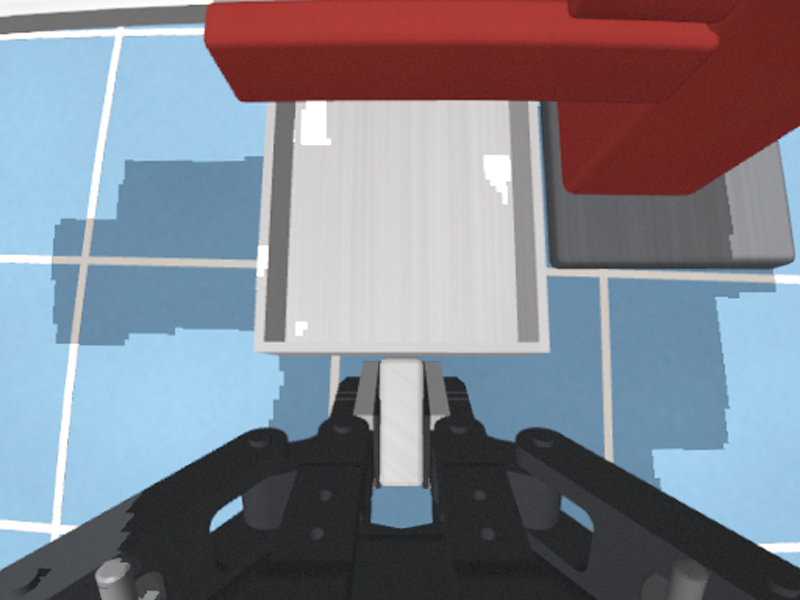

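```bash
python3 - <<'E'
from h import *
np.set_printoptions(precision=4,suppress=True)
wp=np.load("w3.npy",allow_pickle=True).item()
for n,u,z in (("railbot",(242,100),.075),("railbot",(655,103),.075),("railtop",(206,41),.097),("railtop",(715,51),.097),("foot",(554,265),0),("foot",(785,267),0),("foot",(543,103),0),("tr",(255,351),.03),("tr",(549,351),.03),("tr",(266,110),.03),("tr",(540,110),.03)): print(n,u,w(wp,u,z))
E
```

```text
railbot (242, 100) [0.6356 0.072  0.075 ]
railbot (655, 103) [0.7309 0.0743 0.075 ]
railtop (206, 41) [0.6362 0.0705 0.097 ]
railtop (715, 51) [0.7309 0.0718 0.097 ]
foot (554, 265) [0.7302 0.0529 0.    ]
foot (785, 267) [0.8223 0.0551 0.    ]
foot (543, 103) [0.7277 0.1197 0.    ]
tr (255, 351) [0.6291 0.0165 0.03  ]
tr (549, 351) [0.7185 0.019  0.03  ]
tr (266, 110) [0.6265 0.096  0.03  ]
tr (540, 110) [0.7174 0.0984 0.03  ]
```

Emit:
{"api": "send_rows", "payload": {"increments": [[[0,0,0],[0,0,0],0],[[0,0,0],[0,0,0],0],[[0,0,0],[0,0,0],0],[[0,0,-15],[0,0,0],0],[[0,0,-40],[0,0,0],0.5],[[0,0,-75],[0,0,0],1],[[0,-20,-115],[0,0,0],1],[[0,-50,-145],[0,0,0],1],[[0,-90,-155],[0,0,0],1],[[0,-130,-160],[0,0,0],1]]}}

```text
clock: 6.4
position: [0.5459, -0.0659, 0.1629]
tool_rot: [3.14, -0.435, 1.598]
force: [1.4, -0.7, 0.1]
grip_width: 0.0853
finger_force: 0.0
```

```bash
cat > tgt.py <<'E'
from h import *
def TR(lean,yaw=1.4):
    l=np.radians(lean);x=np.array([-np.cos(l),0,-np.sin(l)]);z=np.array([np.sin(l),0,-np.cos(l)])
    return Ro.from_euler('z',yaw,degrees=True).as_matrix()@np.stack([x,np.cross(z,x),z],1)
E
python3 - <<'E'
from tgt import *
print(observe()["qpos"].round(3))
p,R=st()
inc(p,R,(.512,.1205,.176),TR(20))
print(R.T@(np.array([.512,.1205,.176])-p)*1000)
E
```

```text
[ 0.462  0.593 -0.295  1.781 -0.329  0.917  0.451]
t 6.4 pos [ 0.5459 -0.0659  0.1629] grip 0.0853 0.0 F [ 1.4 -0.7  0.1]
[[-0.024  1.    -0.01 ]
 [ 0.907  0.026  0.421]
 [ 0.421  0.001 -0.907]]
shift [175.3 -29.   66.9] rot [  4.  -35.1 -91.7]
[175.31142591 -29.02357822  66.92724994]
```

Emit:
{"api": "send_rows", "payload": {"increments": [[[10,-12,0],[0.3,-2.9,-7.6],1],[[20,-20,0],[0.7,-5.8,-15.3],1],[[35,-30,5],[1,-8.8,-23],1],[[50,-35,10],[1.3,-11.7,-30.6],1],[[70,-38,15],[1.7,-14.6,-38.2],1],[[90,-40,25],[2,-17.5,-45.8],1],[[110,-40,35],[2.3,-20.5,-53.5],1],[[130,-38,45],[2.7,-23.4,-61.1],1],[[150,-34,55],[3,-26.3,-68.8],1],[[165,-31,62],[3.3,-29.2,-76.4],1]]}}

```text
clock: 7.4
position: [0.5116, 0.1114, 0.1757]
tool_rot: [3.05, 0.236, 2.898]
force: [1.1, -0.8, 0.3]
grip_width: 0.0854
finger_force: 0.0
```

```bash
python3 - <<'E'
from tgt import *
print(observe()["qpos"].round(3))
p,R=st()
inc(p,R,(.512,.1205,.176),TR(20))
E
```

```text
[-0.078  0.35  -0.351  2.115  0.402  0.483  0.607]
t 7.4 pos [0.5116 0.1114 0.1757] grip 0.0854 0.0 F [ 1.1 -0.8  0.3]
[[-0.944  0.219  0.248]
 [ 0.234  0.972  0.033]
 [-0.233  0.089 -0.968]]
shift [1.6 9.  0.1] rot [  0.8  -5.8 -15. ]
```

Emit:
{"api": "send_rows", "payload": {"increments": [[[0,4,0],[0.4,-2.9,-7.5],1],[[1.6,9,0],[0.8,-5.8,-15],1],[[1.6,9,0],[0.8,-5.8,-15],1],[[1.6,9,0],[0.8,-5.8,-15],1]]}}

```text
clock: 7.8
position: [0.5118, 0.1191, 0.1756]
tool_rot: [3.139, 0.345, -3.126]
force: [1.0, -0.0, -0.6]
grip_width: 0.0852
finger_force: 0.0
```

```bash
python3 - <<'E'
from tgt import *
print(observe()["qpos"].round(3))
p,R=st()
wp=camera_params("wrist"); a=grab_frame("wrist"); np.save("w4.npy",wp,allow_pickle=True)
cv2.imwrite("pics/w4.png",cv2.resize(a,(800,600),interpolation=cv2.INTER_CUBIC))
inc(p,R,(.512,.1205,.176),TR(20))
G=np.array([.543,.1208,.091]); inc(p,R,G,TR(20))
print("expected fin top corners", px(wp,[[.542+a,.1208+b,.125] for a in(-.015,.015) for b in(-.007,.007)]))
E
```

```text
[-0.19   0.326 -0.284  2.183  0.631  0.395  0.585]
t 7.8 pos [0.5118 0.1191 0.1756] grip 0.0852 0.0 F [ 1.  -0.  -0.6]
[[-0.941 -0.016  0.339]
 [-0.015  1.     0.008]
 [-0.339  0.002 -0.941]]
shift [-0.3  1.4 -0.3] rot [-0.  -0.2 -0.5]
shift [-0.7  1.  90.2] rot [-0.  -0.2 -0.5]
expected fin top corners [[386.8 329.1]
 [418.9 329.5]
 [386.9 378. ]
 [416.4 378.3]]
```

View pics/w4.png

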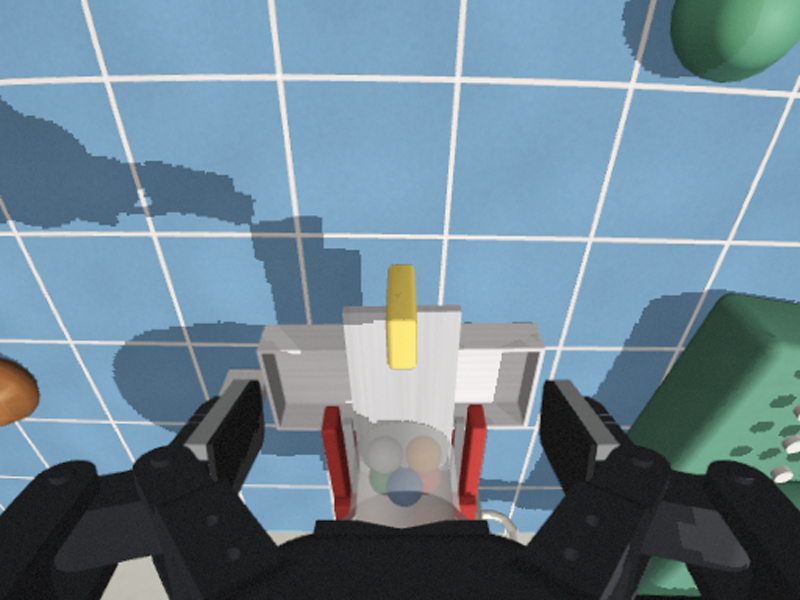

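Emit:
{"api": "send_rows", "payload": {"increments": [[[0,1,20],[0,0,-0.4],1],[[0,1,45],[0,0,-0.4],1],[[0,1,65],[0,0,-0.4],0.5],[[0,1,82],[0,0,-0.4],0.2],[[0,1,90],[0,0,-0.4],0],[[0,1,90],[0,0,-0.4],-0.6],[[0,1,90],[0,0,-0.4],-1],[[0,1,90],[0,0,-0.4],-1],[[0,1,90],[0,0,-0.4],-1],[[0,1,90],[0,0,-0.4],-1]], "newtons": 60}}

```text
clock: 8.85
position: [0.5422, 0.1198, 0.0906]
tool_rot: [-3.14, 0.346, -3.117]
force: [3.0, -4.2, -7.1]
grip_width: 0.0134
finger_force: 58.9
```

```bash
python3 - <<'E'
from tgt import *
print(observe()["qpos"].round(3))
p,R=st()
d=np.array([np.cos(np.radians(1.4)),np.sin(np.radians(1.4)),0])
for m in (-10,-50,-55,-60,10): print(m,R.T@d*m)
E
```

```text
[-0.354  0.52  -0.058  2.179  0.917  0.195  0.313]
t 8.85 pos [0.5422 0.1198 0.0906] grip 0.0134 58.9 F [ 3.  -4.2 -7.1]
[[-0.941 -0.024  0.339]
 [-0.023  1.     0.007]
 [-0.339 -0.002 -0.941]]
-10 [ 9.40865993e+00 -7.77033560e-03 -3.38778069e+00]
-50 [ 4.70432996e+01 -3.88516780e-02 -1.69389035e+01]
-55 [ 5.17476296e+01 -4.27368458e-02 -1.86327938e+01]
-60 [ 5.64519596e+01 -4.66220136e-02 -2.03266842e+01]
10 [-9.40865993e+00  7.77033560e-03  3.38778069e+00]
```

Emit:
{"api": "send_rows", "payload": {"increments": [[[3,0,-1],[0,0,0],-1],[[7,0,-2.5],[0,0,0],-1],[[11,0,-4],[0,0,0],-1],[[15,0,-5.4],[0,0,0],-1],[[19,0,-6.8],[0,0,0],-1],[[19,0,-6.8],[0,0,0],-1]]}}

```text
clock: 9.45
position: [0.5215, 0.1193, 0.0906]
tool_rot: [-3.14, 0.345, -3.117]
force: [-3.9, -5.3, -0.1]
grip_width: 0.0135
finger_force: 60.2
```

```bash
python3 - <<'E'
from tgt import *
print(observe()["qpos"].round(3))
p,R=st()
E
```

```text
[-0.382  0.501 -0.043  2.228  1.031  0.178  0.179]
t 9.45 pos [0.5215 0.1193 0.0906] grip 0.0135 60.2 F [-3.9 -5.3 -0.1]
[[-0.941 -0.024  0.339]
 [-0.023  1.     0.006]
 [-0.339 -0.002 -0.941]]
```

Emit:
{"api": "send_rows", "payload": {"increments": [[[0,0,0],[0,0,0],-0.3],[[0,0,0],[0,0,0],-0.3],[[2,0,0],[0,6,0],-0.3],[[4,0,-0.4],[0,12,0],-0.3],[[4,0,-0.4],[0,12,0],-0.3],[[4,0,-0.4],[0,12,0],-1],[[4,0,-0.4],[0,12,0],-1],[[4,0,-0.4],[0,12,0],-1],[[4,0,-0.4],[0,12,0],-1]], "newtons": 60}}

```text
clock: 10.35
position: [0.519, 0.1192, 0.0897]
tool_rot: [-3.138, 0.141, -3.116]
force: [3.0, -7.8, 13.0]
grip_width: 0.0131
finger_force: 58.2
```

```bash
python3 - <<'E'
from tgt import *
print(observe()["qpos"].round(3))
p,R=st()
d=np.array([np.cos(np.radians(1.4)),np.sin(np.radians(1.4)),0])
print(R.T@d*-35)
E
```

```text
[-0.016  0.567 -0.464  2.055  0.63   0.521  0.653]
t 10.35 pos [0.519  0.1192 0.0897] grip 0.0131 58.2 F [ 3.  -7.8 13. ]
[[-0.99  -0.025  0.141]
 [-0.025  1.     0.   ]
 [-0.141 -0.004 -0.99 ]]
[ 3.46516484e+01  8.15139795e-03 -4.92576892e+00]
```

Emit:
{"api": "send_rows", "payload": {"increments": [[[4,0,-0.6],[0,0,0],-1],[[9,0,-1.3],[0,0,0],-1],[[14,0,-2],[0,0,0],-1],[[19,0,-2.7],[0,0,0],-1],[[24,0,-3.4],[0,0,0],-1],[[28,0,-4],[0,0,0],-1],[[30,0,-4.3],[0,0,0],-1],[[31.7,0,-4.5],[0,0,0],-1],[[31.7,0,-4.5],[0,0,0],-1],[[31.7,0,-4.5],[0,0,0],-1]]}}

```text
clock: 11.35
position: [0.4863, 0.1182, 0.0897]
tool_rot: [-3.138, 0.14, -3.116]
force: [-0.0, -9.9, 13.8]
grip_width: 0.0136
finger_force: 59.1
```

```bash
python3 - <<'E'
from tgt import *
print(observe()["qpos"].round(3))
p,R=st()
wp=camera_params("wrist"); a=grab_frame("wrist"); b=grab_frame("side")[110:230,200:360]
np.save("w5.npy",wp,allow_pickle=True)
cv2.imwrite("pics/w5.png",np.hstack([cv2.resize(a,(480,360),interpolation=cv2.INTER_AREA),cv2.resize(b,(320,240),interpolation=cv2.INTER_CUBIC)[[*range(240)]+[239]*120]]))
E
```

```text
[-0.04   0.529 -0.453  2.133  0.645  0.479  0.602]
t 11.35 pos [0.4863 0.1182 0.0897] grip 0.0136 59.1 F [-0.  -9.9 13.8]
[[-0.99  -0.025  0.14 ]
 [-0.025  1.    -0.   ]
 [-0.14  -0.004 -0.99 ]]
```

View pics/w5.png

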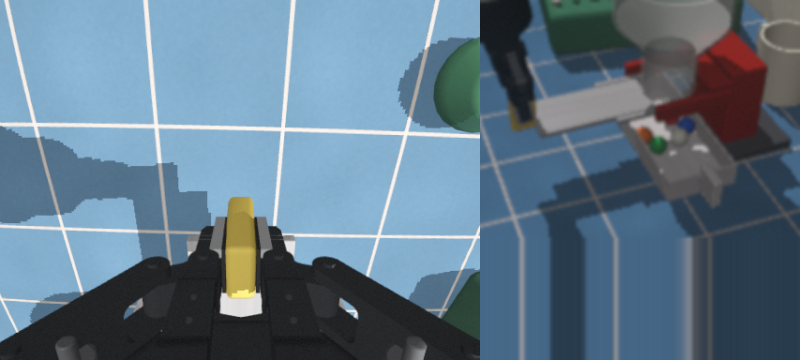

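Emit:
{"api": "send_rows", "payload": {"increments": [[[1,0,-0.1],[0,0,0],-1],[[1.5,0,-0.2],[0,0,0],-1],[[1.5,0,-0.2],[0,0,0],-1],[[1.5,0,-0.2],[0,0,0],-1]]}}

```text
clock: 11.85
position: [0.485, 0.1182, 0.0897]
tool_rot: [-3.138, 0.14, -3.116]
force: [2.1, -10.5, 13.3]
grip_width: 0.0133
finger_force: 58.7
```

```bash
python3 - <<'E'
from tgt import *
p,R=st()
b=grab_frame("side")[135:195,270:340]; c=grab_frame("scene")[165:265,245:345]
cv2.imwrite("pics/w6.png",np.hstack([cv2.resize(b,(466,400),interpolation=cv2.INTER_CUBIC),cv2.resize(c,(330,400),interpolation=cv2.INTER_CUBIC)]))
E
```

```text
t 11.85 pos [0.485  0.1182 0.0897] grip 0.0133 58.7 F [  2.1 -10.5  13.3]
[[-0.99  -0.025  0.14 ]
 [-0.025  1.    -0.   ]
 [-0.14  -0.004 -0.99 ]]
```

View pics/w6.png

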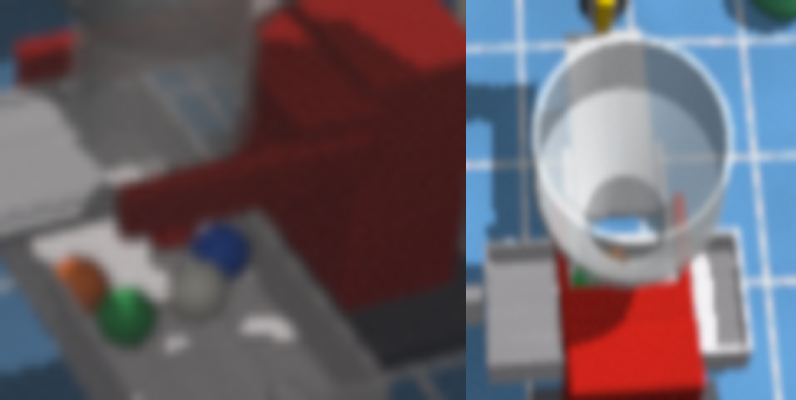

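Emit:
{"api": "send_rows", "payload": {"increments": [[[-4,0,0.6],[0,0,0],-1],[[-10,0,1.4],[0,0,0],-1],[[-17,0,2.4],[0,0,0],-1],[[-24,0,3.4],[0,0,0],-1],[[-31,0,4.4],[0,0,0],-1],[[-38,0,5.4],[0,0,0],-1],[[-44,0,6.2],[0,0,0],-1],[[-49,0,7],[0,0,0],-1],[[-51.5,0,7.3],[0,0,0],-1],[[-51.5,0,7.3],[0,0,0],-1]]}}

```text
clock: 12.95
position: [0.5375, 0.1198, 0.0897]
tool_rot: [-3.138, 0.141, -3.116]
force: [1.6, -8.8, 14.9]
grip_width: 0.0135
finger_force: 59.3
```

Emit:
{"api": "send_rows", "payload": {"increments": [[[0,0,0],[0,0,0],-0.3],[[0,0,0],[0,0,0],-0.3],[[-2,0,0],[0,-5,0],-0.3],[[-3.6,0,-0.2],[0,-11,0],-0.3],[[-3.6,0,-0.2],[0,-11,0],-0.3],[[-3.6,0,-0.2],[0,-11,0],-0.3],[[-3.6,0,-0.2],[0,-11,0],-0.3]]}}

```text
clock: 13.65
position: [0.5399, 0.1216, 0.0898]
tool_rot: [-3.14, 0.328, -3.114]
force: [0.4, 0.4, -0.4]
grip_width: 0.0299
finger_force: 0.0
```

```bash
python3 - <<'E'
from tgt import *
s=observe();print(s["qpos"].round(3),s["moment"])
p,R=st()
E
```

```text
[-0.264  0.524 -0.173  2.165  0.946  0.253  0.299] [ 0.02353329  0.30813978 -0.02341763]
t 13.65 pos [0.5399 0.1216 0.0898] grip 0.0299 0.0 F [ 0.4  0.4 -0.4]
[[-0.946 -0.027  0.322]
 [-0.026  1.     0.008]
 [-0.322 -0.001 -0.947]]
```

Emit:
{"api": "send_rows", "payload": {"increments": [[[0,-1.5,0],[0,0,0],-1],[[0,-1.5,0],[0,0,0],-1],[[0,-1.5,0],[0,0,0],-1],[[0,-1.5,0],[0,0,0],-1],[[-2,-1.5,0.7],[0,0,0],-1],[[-3.8,-1.5,1.3],[0,0,0],-1],[[-5.7,-1.5,1.9],[0,0,0],-1],[[-5.7,-1.5,1.9],[0,0,0],-1]], "newtons": 60}}

```text
clock: 14.45
position: [0.5463, 0.1198, 0.0899]
tool_rot: [-3.141, 0.328, -3.115]
force: [0.9, 4.3, 2.3]
grip_width: 0.0132
finger_force: 58.7
```

Emit:
{"api": "send_rows", "payload": {"increments": [[[-1,0,0.3],[0,0,0],-1],[[-1.9,0,0.65],[0,0,0],-1],[[-2.8,0,0.95],[0,0,0],-1],[[-2.8,0,0.95],[0,0,0],-1]]}}

```text
clock: 14.85
position: [0.5491, 0.1199, 0.0899]
tool_rot: [-3.141, 0.328, -3.115]
force: [-0.9, 4.9, 4.2]
grip_width: 0.0132
finger_force: 59.1
```

Emit:
{"api": "send_rows", "payload": {"increments": [[[-1,0,0.3],[0,0,0],-1],[[-1.9,0,0.65],[0,0,0],-1],[[-1.9,0,0.65],[0,0,0],-1]]}}

```text
clock: 15.15
position: [0.5511, 0.12, 0.0898]
tool_rot: [-3.141, 0.328, -3.115]
force: [-1.1, 3.8, 4.3]
grip_width: 0.0133
finger_force: 59.2
```

Emit:
{"api": "send_rows", "payload": {"increments": [[[-1,0,0.3],[0,0,0],-1],[[-1.9,0,0.65],[0,0,0],-1],[[-1.9,0,0.65],[0,0,0],-1]]}}

```text
clock: 15.45
position: [0.5531, 0.12, 0.0899]
tool_rot: [-3.141, 0.328, -3.115]
force: [-1.7, 5.3, 4.9]
grip_width: 0.0134
finger_force: 59.2
```

Emit:
{"api": "send_rows", "payload": {"increments": [[[-1,0,0.3],[0,0,0],-1],[[-1.9,0,0.65],[0,0,0],-1],[[-1.9,0,0.65],[0,0,0],-1]]}}

```text
clock: 15.75
position: [0.5551, 0.1201, 0.0898]
tool_rot: [-3.141, 0.328, -3.115]
force: [-0.7, 3.8, 4.3]
grip_width: 0.0131
finger_force: 59.2
```

Emit:
{"api": "send_rows", "payload": {"increments": [[[-1,0,0.3],[0,0,0],-1],[[-1.9,0,0.65],[0,0,0],-1],[[-1.9,0,0.65],[0,0,0],-1]]}}

```text
clock: 16.05
position: [0.5571, 0.1201, 0.0899]
tool_rot: [-3.141, 0.328, -3.115]
force: [-1.5, 4.7, 5.0]
grip_width: 0.0131
finger_force: 59.2
```

Emit:
{"api": "send_rows", "payload": {"increments": [[[-1,0,0.3],[0,0,0],-1],[[-1.9,0,0.65],[0,0,0],-1],[[-1.9,0,0.65],[0,0,0],-1]]}}

```text
clock: 16.35
position: [0.5591, 0.1202, 0.0899]
tool_rot: [-3.141, 0.328, -3.115]
force: [-1.8, 3.9, 4.4]
grip_width: 0.0132
finger_force: 59.2
```

Emit:
{"api": "send_rows", "payload": {"increments": [[[-1,0,0.3],[0,0,0],-1],[[-1.9,0,0.65],[0,0,0],-1],[[-1.9,0,0.65],[0,0,0],-1]]}}

```text
clock: 16.65
position: [0.5611, 0.1203, 0.0899]
tool_rot: [-3.141, 0.328, -3.115]
force: [-1.0, 4.8, 5.6]
grip_width: 0.0133
finger_force: 59.2
```

Emit:
{"api": "send_rows", "payload": {"increments": [[[-1,0,0.3],[0,0,0],-1],[[-1.9,0,0.65],[0,0,0],-1],[[-1.9,0,0.65],[0,0,0],-1]]}}

```text
clock: 16.95
position: [0.5632, 0.1203, 0.0899]
tool_rot: [-3.141, 0.328, -3.115]
force: [-1.8, 4.3, 5.4]
grip_width: 0.0136
finger_force: 59.2
```

Emit:
{"api": "send_rows", "payload": {"increments": [[[-1,0,0.3],[0,0,0],-1],[[-1.9,0,0.65],[0,0,0],-1],[[-1.9,0,0.65],[0,0,0],-1]]}}

```text
clock: 17.25
position: [0.5651, 0.1204, 0.0898]
tool_rot: [-3.141, 0.328, -3.115]
force: [-1.4, 4.2, 5.0]
grip_width: 0.0131
finger_force: 59.2
```

Emit:
{"api": "send_rows", "payload": {"increments": [[[-1,0,0.3],[0,0,0],-1],[[-1.9,0,0.65],[0,0,0],-1],[[-1.9,0,0.65],[0,0,0],-1]]}}

```text
clock: 17.55
position: [0.5672, 0.1204, 0.0899]
tool_rot: [-3.141, 0.328, -3.115]
force: [-0.8, 4.4, 4.8]
grip_width: 0.0131
finger_force: 59.2
```

Emit:
{"api": "send_rows", "payload": {"increments": [[[-1,0,0.3],[0,0,0],-1],[[-1.9,0,0.65],[0,0,0],-1],[[-1.9,0,0.65],[0,0,0],-1]]}}

```text
clock: 17.85
position: [0.5691, 0.1205, 0.0898]
tool_rot: [-3.141, 0.328, -3.115]
force: [-2.7, 3.8, 5.6]
grip_width: 0.0132
finger_force: 59.4
```

Emit:
{"api": "send_rows", "payload": {"increments": [[[-1,0,0.3],[0,0,0],-1],[[-1.9,0,0.65],[0,0,0],-1],[[-1.9,0,0.65],[0,0,0],-1]]}}

```text
clock: 18.15
position: [0.5708, 0.1205, 0.0898]
tool_rot: [-3.141, 0.328, -3.115]
force: [-6.3, 4.4, 9.3]
grip_width: 0.0137
finger_force: 60.1
```

```bash
python3 - <<'E'
from tgt import *
print(observe()["qpos"].round(3)); st()
E
```

```text
[-0.192  0.558 -0.235  2.089  0.892  0.302  0.392]
t 18.15 pos [0.5708 0.1205 0.0898] grip 0.0137 60.1 F [-6.3  4.4  9.3]
[[-0.946 -0.026  0.322]
 [-0.025  1.     0.008]
 [-0.322 -0.001 -0.947]]
```

Emit:
{"api": "send_rows", "payload": {"increments": [[[-0.5,0,0.2],[0,0,0],-1],[[-0.95,0,0.32],[0,0,0],-1],[[-0.95,0,0.32],[0,0,0],-1]]}}

```text
clock: 18.45
position: [0.5715, 0.1206, 0.0898]
tool_rot: [-3.141, 0.327, -3.115]
force: [-10.1, 4.2, 11.5]
grip_width: 0.0131
finger_force: 60.5
```

Emit:
{"api": "send_rows", "payload": {"increments": [[[-0.5,0,0.2],[0,0,0],-1],[[-0.95,0,0.32],[0,0,0],-1],[[-0.95,0,0.32],[0,0,0],-1]]}}

```text
clock: 18.75
position: [0.5724, 0.1206, 0.0898]
tool_rot: [-3.141, 0.327, -3.115]
force: [-12.0, 3.4, 14.2]
grip_width: 0.0131
finger_force: 60.9
```

Emit:
{"api": "send_rows", "payload": {"increments": [[[-0.4,0,0.13],[0,0,0],-1],[[-0.4,0,0.13],[0,0,0],-1],[[-0.4,0,0.13],[0,0,0],-1],[[-0.4,0,0.13],[0,0,0],-1],[[-0.4,0,0.13],[0,0,0],-1],[[-0.4,0,0.13],[0,0,0],-1],[[-0.4,0,0.13],[0,0,0],-1],[[-0.4,0,0.13],[0,0,0],-1],[[-0.4,0,0.13],[0,0,0],-1],[[-0.4,0,0.13],[0,0,0],-1]]}}

```text
clock: 19.75
position: [0.5727, 0.1206, 0.0898]
tool_rot: [-3.141, 0.327, -3.115]
force: [-11.4, 4.2, 14.3]
grip_width: 0.0137
finger_force: 61.0
```

Emit:
{"api": "send_rows", "payload": {"increments": [[[0,0,0],[0,0,0],0],[[0,0,0],[0,0,0],0],[[0,0,0],[0,0,0],0],[[0,0,0],[0,0,0],0],[[0,0,-10],[0,0,0],0],[[0,0,-30],[0,0,0],0],[[0,0,-55],[0,0,0],0],[[0,0,-80],[0,0,0],0],[[10,0,-100],[0,0,0],0],[[20,0,-110],[0,0,0],0]]}}

```text
clock: 20.75
position: [0.5187, 0.1189, 0.1893]
tool_rot: [-3.141, 0.33, -3.116]
force: [0.1, -0.0, -0.2]
grip_width: 0.0428
finger_force: 0.0
```

```bash
python3 - <<'E'
from tgt import *
print(observe()["qpos"].round(3)); st()
b=grab_frame("side")[120:215,220:345]; c=grab_frame("wrist")
cv2.imwrite("pics/w7.png",np.hstack([cv2.resize(b,(447,340),interpolation=cv2.INTER_CUBIC),cv2.resize(c[64:],(352,340)[:1]+(340,),interpolation=cv2.INTER_AREA)]))
E
```

```text
[-0.032  0.331 -0.461  2.136  0.637  0.482  0.611]
t 20.75 pos [0.5187 0.1189 0.1893] grip 0.0428 0.0 F [ 0.1 -0.  -0.2]
[[-0.946 -0.026  0.324]
 [-0.025  1.     0.008]
 [-0.324 -0.001 -0.946]]
```

View pics/w7.png

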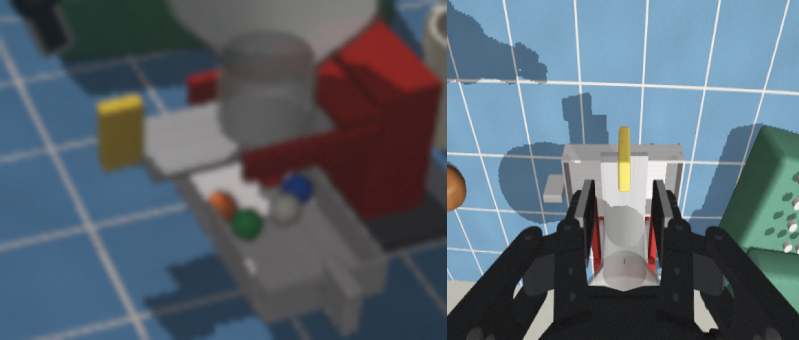

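The gate is shut and free, the throat is empty, and the tray with its sweets sits squarely under the spout.

Emit:
{"api": "send_rows", "payload": {"increments": [[[0,0,-10],[0,0,0],0],[[0,0,-10],[0,0,0],0],[[0,0,-10],[0,0,0],0],[[0,0,-10],[0,0,0],0]]}}

```text
clock: 21.25
position: [0.516, 0.1189, 0.1964]
tool_rot: [-3.141, 0.327, -3.115]
force: [-0.4, -0.5, -0.8]
grip_width: 0.0428
finger_force: 0.0
```

```bash
python3 -c "
from workcell import *
print(job_done())"
```

```text
the job is handed in; nothing more can be done
None
```

I handed the job in at about 21 s: the tray is under the spout with its sweets, and the gate was held on its stop at about 12 N for 1 s, then released. I clearly saw four sweets in the tray; the red one was mostly hidden behind the rail, but the throat was empty.

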